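# Take the spun sample tube out of the centrifuge and hold it upright

### The job

The run is over: swing the centrifuge's clear lid right up, until it stands open on its own, then draw the red-capped sample tube out of its slanted rotor place, without tipping it over any further than it already leans. Turn it upright, cap on top, and finish while still holding it, steady, with its lower tip at least 15 cm above the bench and clear of the machine. Leave the white-capped balance tube seated in the rotor, leave the lid standing open, and do not disturb the jar, the paper cup or the spatula.

Things in the scene. Friction and masses are not known exactly. Their poses are not given: they have to be found in the camera images.
- centrifuge: Fixed white bench centrifuge. Origin: centre of its underside on the bench, below the spindle; +z up. Housing 250 (x) x 206 (y) mm, deck at z = 100 mm; the keypad console at the front (-x) reaches x = -156 mm. Round chamber centred on the origin, 168 mm across, floor at z = 38 mm. Lid tab at the front (-x, nearest the robot), lid hinge at the back (+x).
- lid (a joint): Lid angle in rad: 0 closed, grows as the tab swings up and back about the rear hinge, 1.57 stands vertical, 1.75 stop; starts at 0 to 0.35. Stiff hinge: the lid stays at any angle it is left; about 2 N at the tab moves it. The lid is a clear plastic hood, 196 mm square, 34 mm high when closed, open below.
- lid_hinge (a point): Point on the lid's hinge axis, mid-width, on the housing (centrifuge frame x = 100, z = 104 mm). The axis is parallel to the centrifuge's y.
- lid_tab (a point): Centre of the blue finger tab, a solid tongue on the lid's front edge: 30 mm wide (along the hinge axis), 28 mm long (away from the hinge), 12 mm thick. With the lid closed it lies 210 mm to -x of the hinge and 26 mm above it (centrifuge axes), its underside 24 mm above the deck. It turns with the lid.
- rotor: Aluminium rotor, turns on the spindle against slight friction. Origin on the spindle axis at the chamber floor, z up. Four sleeves 90 deg apart, leaning 45 deg, mouths up and inward: at +x the sample, -x the balance tube, +y and -y empty. Bore 18 mm, 33 mm deep. Seated cap centre 30 mm from the axis, 55 mm above the origin, 20 mm above its sleeve mouth along the tube; the hub ends at 43 mm.
- seat_sample (a point): Point on the rotor at the bottom of the sample tube's sleeve, where the tube's tip sits.
- seat_balance (a point): Point on the rotor at the bottom of the balance tube's sleeve, where that tube's tip sits.
- sample: Loose 5 ml tube with a RED screw cap, about 14 g: 60 mm long, frosted body 16.4 mm across with a round bottom, cap 20 mm across and 14 mm tall. Origin at the lower tip, +z along the tube to the cap, +x any direction across. Starts seated in the rotor leaning 45 deg, cap up and inward; comes out by moving 33 mm along its own axis.
- sample_tip (a point): The lower tip of the sample tube (its origin).
- sample_cap (a point): Centre of the red cap, 53 mm from the tip along the tube; the place to grip.
- balance: Loose balance tube with a WHITE cap, same size and mass, seated in the other filled place of the rotor. Origin at its tip, +z towards its cap. Leave it there.
- balance_tip (a point): The lower tip of the balance tube.
- jar: Closed white plastic jar, 90 mm across, 120 mm tall, standing on the bench. Origin: centre of its underside. Not to be disturbed.
- cup: White paper cup, rim 72 mm across, 85 mm tall, standing on the bench. Origin: centre of its underside. Not to be disturbed.
- spatula: Steel lab spatula with a black grip, 200 mm long and up to 18 mm wide, lying flat on the bench along its x. Not to be disturbed.

How it is judged:
By the outcome, as a careful person would: the job done as asked, in the order asked, and still so for the second after the job is handed in, while the arm keeps its last pose, push and grip.
It also fails if it takes over 54 s, if anything falls off the work surface, if the arm or the gripper's body presses on something with over 40 N, if the wrist force passes 120 N, or if a joint passes its speed limit or range.

### The arm

A 7-joint arm with a two-finger parallel gripper is mounted at the origin on the work surface. World frame = base frame: x ahead of the robot, y to its left, z up, the work surface at z = 0. Lengths are in m, angles in rad, forces in N, time in s.
With the tool pointing down it reaches from about 0.35 to 0.9 m from the base axis. Payload 8.1 kg.
Tool frame: the origin (TCP) lies on the front face of the gripper's body, between the roots of the fingers; the fingertips stand 66 mm ahead of it and the grasp point (between the pads) lies 47 mm ahead of it (arm.finger_overhang is the distance from the TCP to the fingertips, in m); z points along the fingers, y is the line along which they close (so a half turn about z gives the same grasp; the last joint's range is limited). The gripper opens to 92 mm and grips with 3 to 60 N. Pads are 19 mm wide; open, the fingers measure 130 mm over their backs; the gripper's body (75 mm by 190 mm) begins 47 mm behind the grasp point.
Start: joints at [1.041, 0.434, 0.025, 1.573, -0.012, 1.134, -0.075], TCP at [0.259, -0.569, 0.292] pointing down, gripper open.
Joint ranges: [-2.62, 2.62], [-0.44, 2.09], [-1.27, 1.32], [0.08, 2.57], [-1.32, 4.46], [0.12, 2], [-2.74, 2.74]. Speed limits (rad/s): [2.22, 2.22, 3.01, 3.01, 3.14, 3.14, 3.14].

### API

Orientations are given as a rotation vector (axis times angle).
In Python, from cell import readout, cams, workorder, spotter, arm gives the robot as it stands.
- The arm moves only by the tool tcp_steps, called after ">>>" in YAML: its name, and indented under it one key for each argument. Schema: {"type":"object","properties":{"deltas":{"type":"array","items":{"type":"array","items":{"type":"array","items":{"type":"number"},"minItems":5,"maxItems":5},"minItems":1,"maxItems":10},"minItems":1,"maxItems":1},"grip_n":{"type":"number"},"only":{"type":"string"},"quiet":{"type":"boolean"},"lines":{"type":"string"}},"required":["deltas"],"additionalProperties":false}. deltas is a list that holds a single list of rows (three levels of brackets), with 1 to 10 rows, each of 5 numbers: dx, dy, dz in m, then a turn about the tool's z in rad, then the opening from 0.0 (shut) to 1.0 (fully open); each row shifts and turns the commanded pose from where the row before left it, along the tool's axes as they then stand; what a row does not reach is not made up. A row lasts 1/10 s, in which the tool goes at most 0.05 m and 0.15 rad, less where a joint would pass 70% of its speed; a pose out of reach is approached as far as the arm can. The fingers move at their own pace and stop on an object; grip_n is the grip in N (left out, the last holds). Time passes only in rows, so rows that do not move let the fingers close. The tool returns the time, the measured TCP pose, the force, the opening and the grip force at its end. only (a regular expression) keeps the lines of the reply that match it, lines (a string "A,B") keeps lines A to B, and quiet returns only ok. Input that does not fit is refused with a message, and nothing moves.
- readout.observe(): the state, without advancing time (a new reading comes with each control period).
- cams.get_image(name): name is "scene" or "top" or "wrist"; returns a dict with "image" (400x640x3 uint8, blue, green, red), "fx", "fy", "cx", "cy" (pixels), "cam_to_world" (4x4, takes a point from camera to world coordinates); the wrist camera has in their place "mount" (4x4, takes a point from camera to tool coordinates, whose origin is the TCP and whose axes are the flange's). Camera axes: x right, y down, z forward; pixel columns grow to the right and rows downward; lengths in m; the calibration is good to about 2 mm. A picture is of the moment at which its call begins: read the wrist's pose just before it. There is no depth.
- workorder.sign_off(): hands the job in; it is judged then, once.
Trained networks look in a picture, given as the dict that the camera call returned (one of the last four; its "shot" number tells which), for a name from the list of things; names that differ only in an ending like _2 or _b are one class to them, and where a whole thing is asked for, a point or a joint stands for the part that bears it (a point fixed in the world has none). Each returns a list of dicts, best first, with "score" (0 to 1); they miss things now and then, are a little off and sometimes report something else, mostly with a low value. They report only what shows in the picture. A call takes as long as a camera call.
- spotter.boxes_of(picture, name): "centre" ([x, y, z] in m, in the coordinates of the camera as it stood for that picture, good to about 4 mm: the middle of the surface that is visible of it).
The state is a dict: "clock": time; "joints": joint angles; "dq": joint speeds; "joint_efforts": joint torques, N m; "position": TCP position; "ee_rot": TCP orientation; "force": force on the tool from outside, world axes, zero at the start; "ft_torque": the same for the moment, N m; "width": opening from 0.0 (shut) to 1.0 (fully open); "gripper_force": force on a finger pad.
Only numpy, scipy, OpenCV 4.12 (cv2) and the standard library are available. Lean on these libraries where they do the work, as an engineer would, in place of code of your own. Each camera call takes 0.05 s, during which the arm holds its last target. There are 200 camera calls.

## Working session

There is one attempt and no reset: what is moved stays moved. The work goes in short steps, Python scripts to look and compute and a tool call to move; the robot and the scene stay as the last step left them, time stands still between calls to the robot, and variables do not carry over. Pictures are saved under pics/ and viewed, at most 10 in all, crops included, and the job is handed in when it is done.

```bash
mkdir -p pics; ls
```

Create h.py:
```python
import numpy as np,cv2
from cell import readout,cams,workorder,spotter,arm
from scipy.spatial.transform import Rotation as R
def pose():
    s=readout.observe();T=np.eye(4);T[:3,:3]=R.from_rotvec(s['ee_rot']).as_matrix();T[:3,3]=s['position'];return T
def shot(n):
    T=pose();p=cams.get_image(n);p['W']=T@p['mount'] if n=='wrist' else p['cam_to_world'];p['W']=np.array(p['W']);return p
def find(p,name,k=2):
    q={a:b for a,b in p.items() if a!='W'}
    return [(round(d['score'],2),np.round((p['W']@np.r_[d['centre'],1])[:3],4)) for d in spotter.boxes_of(q,name)[:k]]
def ray(p,u,v):
    d=p['W'][:3,:3]@np.array([(u-p['cx'])/p['fx'],(v-p['cy'])/p['fy'],1]);return p['W'][:3,3],d/np.linalg.norm(d)
def meet(rs):
    A=sum(np.eye(3)-np.outer(d,d) for o,d in rs);b=sum((np.eye(3)-np.outer(d,d))@o for o,d in rs);return np.linalg.solve(A,b)
def proj(p,X):
    c=np.linalg.inv(p['W'])@np.r_[X,1];return p['fx']*c[0]/c[2]+p['cx'],p['fy']*c[1]/c[2]+p['cy']
```

Run:
```python
from h import *
s=readout.observe();print(s)
for n in ['scene','top']:
    p=shot(n);cv2.imwrite(f'pics/{n}0.png',p['image']);print(n,p['W'].round(3).tolist(),p['fx'])
    for k in ['centrifuge','lid_tab','lid','lid_hinge','rotor','sample','sample_cap','balance','seat_sample','jar','cup','spatula']: print(k,find(p,k))
```

```text
pics
{'clock': 0.0, 'joints': array([ 1.04138317,  0.43520904,  0.02493967,  1.57410894, -0.01156288,
        1.13398696, -0.07509642]), 'dq': array([ 0.00182403, -0.00150603,  0.00164704, -0.00027508,  0.00140234,
       -0.00167095, -0.00097469]), 'joint_efforts': array([ 7.74530308e-04, -6.67851305e+01,  9.84709673e-01, -3.14457500e+01,
       -6.07560785e-02,  4.28892660e-02,  1.28191700e-04]), 'position': array([ 0.25852508, -0.56857197,  0.2914486 ]), 'ee_rot': array([-3.06887633e+00, -6.65012311e-01,  7.66707614e-04]), 'force': array([ 0.22156645,  0.60062956, -0.60249268]), 'ft_torque': array([0.02626765, 0.02439972, 0.00728388]), 'gripper_force': 0.0, 'width': 0.9975021981961453}
scene [[0.679, 0.427, -0.598, 1.246], [0.734, -0.372, 0.568, -0.637], [0.02, -0.825, -0.565, 0.76], [0.0, 0.0, 0.0, 1.0]] 514.980064666238
centrifuge [(0.97, array([ 0.6271, -0.0269,  0.1223]))]
lid_tab [(0.65, array([0.6135, 0.0122, 0.153 ]))]
lid [(0.7, array([0.6168, 0.0071, 0.162 ]))]
lid_hinge [(0.21, array([0.6173, 0.0089, 0.1605]))]
rotor [(0.43, array([ 0.6017, -0.0169,  0.0798]))]
sample []
[... 205 characters left out ...]
9,  0.0604]))]
spatula [(0.73, array([ 0.6862, -0.2875,  0.0096]))]
top [[0.028, -0.995, 0.096, 0.49], [-0.999, -0.03, -0.018, -0.004], [0.021, -0.096, -0.995, 1.028], [0.0, 0.0, 0.0, 1.0]] 371.91850225969876
centrifuge [(0.72, array([0.5714, 0.0285, 0.1583]))]
lid_tab [(0.76, array([0.5905, 0.0295, 0.1595])), (0.32, array([ 0.6822, -0.2841,  0.0026]))]
lid [(0.7, array([0.5924, 0.0326, 0.1623]))]
lid_hinge [(0.88, array([0.5674, 0.0225, 0.1562]))]
rotor []
sample []
sample_cap []
balance [(0.41, array([ 0.6853, -0.2863,  0.0062]))]
seat_sample []
jar [(0.76, array([0.5344, 0.221 , 0.1169]))]
cup [(0.72, array([ 0.6351, -0.1797,  0.0337]))]
spatula [(0.5, array([ 0.6821, -0.284 ,  0.0037]))]
```

View pics/scene0.png

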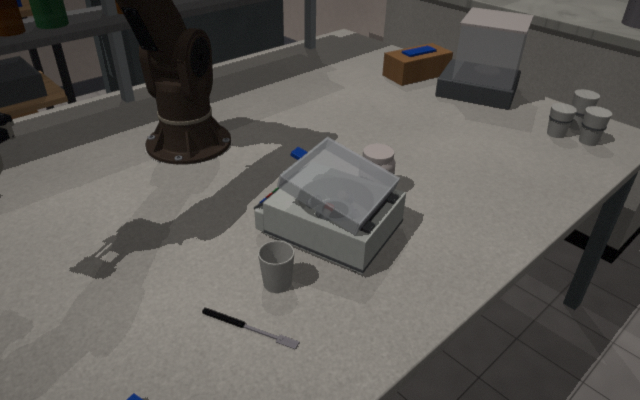

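View pics/top0.png

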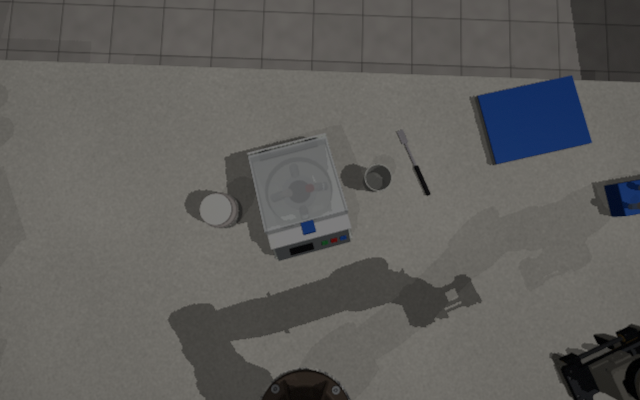

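Scene picture: the lid is partly raised, with the blue tab at (300,154); the red cap is at about (328,207), with the cup and spatula in front and the jar behind. Top picture: tab at (308,227), red cap near (309,187), housing's back corners at about (249,155) and (325,136), jar at (219,209), cup at (377,178).

Run:
```python
from h import *
a=shot('scene');b=shot('top')
for n,pa,pb in [('tab',(300,154),(308,227)),('cap',(328,207),(309,187))]:
    X=meet([ray(a,*pa),ray(b,*pb)]);print(n,X.round(4),np.round(proj(a,X),1),np.round(proj(b,X),1))
# blue tab blob
for n,p in (('a',a),('b',b)):
    hsv=cv2.cvtColor(p['image'],cv2.COLOR_BGR2HSV);m=cv2.inRange(hsv,(105,150,50),(130,255,255))
    k,l,st,c=cv2.connectedComponentsWithStats(m)
    print([(st[i].tolist(),c[i].round(1).tolist()) for i in range(1,k) if 15<st[i][4]<2000])
def onz(p,u,v,z):
    o,d=ray(p,u,v);return (o+d*(z-o[2])/d[2]).round(4)
for uv in [(249,155),(325,136),(351,228),(265,247)]: print(uv,onz(b,*uv,0.1))
c1=cv2.resize(a['image'][110:280,230:430],None,fx=4,fy=3.5,interpolation=cv2.INTER_CUBIC)
c1=cv2.resize(a['image'][120:270,240:420],(720,600),interpolation=cv2.INTER_CUBIC);cv2.imwrite('pics/c1.png',np.clip(c1*1.5,0,255).astype('uint8'))
c2=cv2.resize(b['image'][125:265,235:403],(720,600),interpolation=cv2.INTER_CUBIC);cv2.imwrite('pics/c2.png',np.clip(c2*1.5,0,255).astype('uint8'))
```

```text
tab [0.4992 0.0047 0.1808] [299.1 154. ] [307.3 226.4]
cap [0.599  0.0036 0.0913] [328.6 207. ] [309.4 187.3]
[([402, 46, 34, 10, 174], [418.4, 50.7]), ([291, 147, 16, 12, 115], [297.8, 152.7]), ([128, 394, 14, 6, 48], [134.2, 397.4])]
[([617, 180, 23, 36, 555], [629.3, 195.5]), ([301, 221, 14, 13, 139], [307.8, 226.9]), ([340, 236, 6, 4, 21], [342.4, 237.4])]
(249, 155) [0.6754 0.1583 0.1   ]
(325, 136) [ 0.7308 -0.0322  0.1   ]
(351, 228) [ 0.4993 -0.1032  0.1   ]
(265, 247) [0.4465 0.1083 0.1   ]
```

View pics/c2.png

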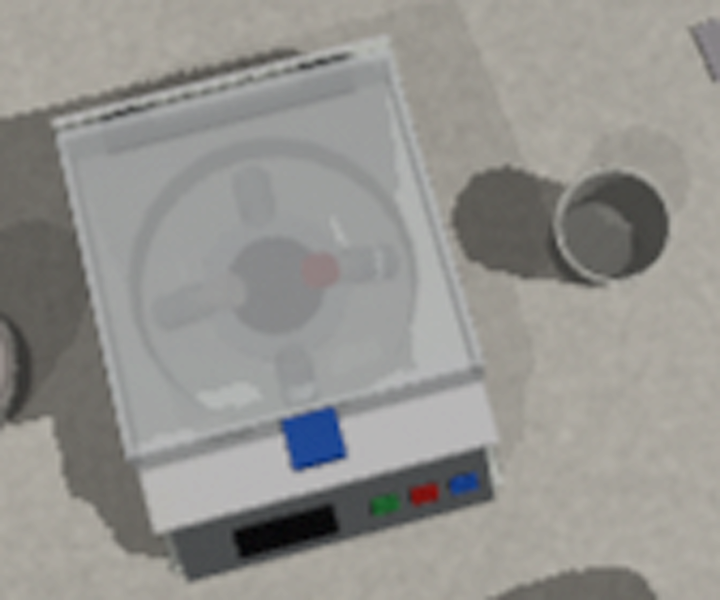

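View pics/c1.png

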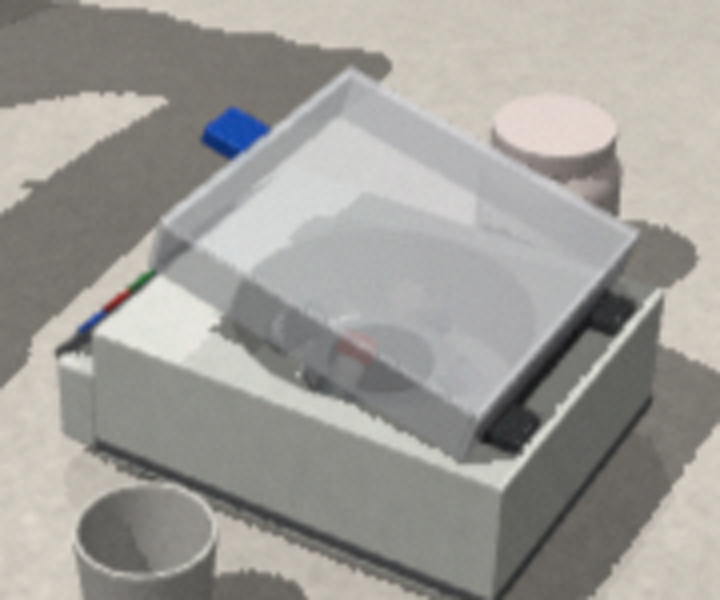

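Crops: the hinge side is away from the robot, and the rotor is turned so the sample (red, at (320,268) in the crop) lies on the cup side with its sleeve leaning outwards, right. I'll fit the centrifuge pose, lid angle and rotor angle next.

Add to h.py:
```python
def cf(v,X):  # centrifuge frame -> world
    c,s=np.cos(v[2]),np.sin(v[2]);X=np.array(X);return np.array([v[0]+c*X[0]-s*X[1],v[1]+s*X[0]+c*X[1],X[2]])
def lidp(th,x,z,y=0): # rel. hinge closed
    c,s=np.cos(th),np.sin(th);return [.1+x*c+z*s,y,.104-x*s+z*c]
```

Run:
```python
from h import *
from scipy.optimize import least_squares
a=shot('scene');b=shot('top')
A=lambda u,v:(a,(240+u/4,120+v/4));B=lambda u,v:(b,(235+u/4.286,125+v/4.286))
C=[(B(158,528),(-.125,.103,.1)),(B(495,440),(-.125,-.103,.1)),(A(95,338),(-.125,-.103,.1)),(A(497,490),(.125,-.103,.1)),(A(660,295),(.125,.103,.1)),(A(495,598),(.125,-.103,0))]
def res(v):
    r=[]
    for (p,uv),X in C: r+=list(np.array(proj(p,cf(v,X)))-uv)
    X=cf(v,lidp(v[3],-.212,.029))
    r+=list(np.array(proj(a,X))-(297.8,152.7))+list(np.array(proj(b,X))-(307.8,226.9))
    X=cf(v,[.03*np.cos(v[4]),.03*np.sin(v[4]),.095])
    r+=list(np.array(proj(a,X))-(328.5,206.5))+list(np.array(proj(b,X))-(309.5,187.4))
    return r
f=least_squares(res,[.6,.02,-.25,.25,-1.5],loss='soft_l1');print(f.x.round(4),np.array(res(f.x)).reshape(-1,2).round(1).tolist())
v=f.x
print('tab',cf(v,lidp(v[3],-.21,.026)),'hinge',cf(v,[.1,0,.104]),'cap',cf(v,[.03*np.cos(v[4]),.03*np.sin(v[4]),.093]))
for n in('jar','cup'):print(n,find(a,n),find(b,n))
```

```text
[ 0.592   0.0315  0.2948  0.2481 -1.6141] [[-1.0, 0.7], [0.6, -0.9], [-1.2, -1.4], [1.4, -0.1], [0.9, -1.6], [-1.4, 9.6], [0.3, 0.0], [0.3, 0.1], [-0.1, -0.6], [0.3, -0.4]]
tab [0.49897156 0.00325229 0.18077704] hinge [0.68764758 0.06054666 0.104     ] cap [0.59942787 0.0024341  0.093     ]
jar [(0.58, array([0.5535, 0.2265, 0.1193]))] [(0.59, array([0.5355, 0.218 , 0.1174]))]
cup [(0.83, array([ 0.6423, -0.1783,  0.0593]))] [(0.73, array([ 0.6386, -0.1765,  0.0356]))]
```

Add to h.py:
```python
V=[.592,.0315,.2948,.2481,-1.6141]
def go(X,yaw=None,ahead=0.):
    "total tool-axis shift (after turning) bringing the point 'ahead' of TCP to X"
    T=pose();x=T[:3,0];y0=np.arctan2(x[1],x[0]);yaw=y0 if yaw is None else yaw
    d=np.array(X)+[0,0,ahead]-T[:3,3];c,s=np.cos(yaw),np.sin(yaw)
    turn=(y0-yaw+np.pi)%(2*np.pi)-np.pi
    print('yaw',y0.round(3),'turn',round(turn,4),'d',np.round([c*d[0]+s*d[1],s*d[0]-c*d[1],-d[2]],4))
```

```text
(no output)
```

>>> tcp_steps:
  deltas:
    - [[0, 0, 0, 0.132, 1], [0.0197, -0.0239, 0, 0, 1], [0.0197, -0.0239, 0, 0, 1], [0.0197, -0.0239, 0, 0, 1], [0.0197, -0.0239, 0, 0, 1], [0.0197, -0.0239, 0, 0, 1], [0.0197, -0.0239, 0, 0, 1], [0.0197, -0.0239, 0, 0, 1], [0.0197, -0.0239, 0, 0, 1], [0.0197, -0.0239, 0, 0, 1]]
  grip_n: 20

```text
clock: 2.7
position: [0.3662, -0.3105, 0.2924]
ee_rot: [3.107, 0.461, 0.001]
force: [1.2, -0.4, 0.1]
width: 1.002
gripper_force: 0.0
```

>>> tcp_steps:
  deltas:
    - [[0.0197, -0.0239, 0, 0, 1], [0.0197, -0.0239, 0, 0, 1], [0.0197, -0.0239, 0, 0, 1], [0.0197, -0.0239, 0, 0, 1], [0.0197, -0.0239, 0, 0, 1], [0.0197, -0.0239, 0, 0, 1], [0.0197, -0.0239, 0, 0, 1], [0, 0, 0, 0, 1], [0, 0, 0, 0, 1]]

```text
clock: 3.6
position: [0.4493, -0.1112, 0.2923]
ee_rot: [3.107, 0.464, 0.0]
force: [0.1, -1.5, 0.6]
width: 0.999
gripper_force: 0.0
```

Run:
```python
from h import *
go(cf(V,lidp(V[3],-.214,.026)),V[2],.056)
p=shot('wrist');cv2.imwrite('pics/w1.png',p['image']);print(find(p,'lid_tab'),p['mount'].round(3).tolist())
hsv=cv2.cvtColor(p['image'],cv2.COLOR_BGR2HSV);m=cv2.inRange(hsv,(105,150,50),(130,255,255))
k,l,st,c=cv2.connectedComponentsWithStats(m);print([(st[i].tolist(),c[i].round(1).tolist()) for i in range(1,k) if 40<st[i][4]])
print(proj(p,cf(V,lidp(V[3],-.21,.032))))
```

```text
yaw 0.296 turn 0.0015 d [ 0.0769 -0.0951  0.0545]
[(0.91, array([0.5286, 0.007 , 0.1808]))] [[0.001, -0.955, -0.297, 0.08], [1.0, 0.001, 0.0, -0.001], [-0.0, -0.297, 0.955, -0.092], [0.0, 0.0, 0.0, 1.0]]
[([145, 87, 52, 45, 2223], [170.4, 108.8]), ([291, 154, 17, 9, 138], [299.2, 158.0])]
(np.float64(170.112111672284), np.float64(104.61546471565615))
```

>>> tcp_steps:
  deltas:
    - [[0.019, -0.0238, 0, 0, 1], [0.019, -0.0238, 0, 0, 1], [0.019, -0.0238, 0, 0, 1], [0.019, -0.0238, 0, 0, 0.8], [0, 0, 0.018, 0, 0.7], [0, 0, 0.018, 0, 0.7], [0, 0, 0.018, 0, 0.7], [0, 0, 0, 0, 0.6]]
  grip_n: 20

```text
clock: 4.5
position: [0.493, 0.0002, 0.2363]
ee_rot: [3.108, 0.458, -0.007]
force: [-0.3, -0.2, -0.0]
width: 0.659
gripper_force: 0.0
```

Run:
```python
from h import *
go(cf(V,lidp(V[3],-.213,.026)),V[2],.056)
p=shot('wrist');cv2.imwrite('pics/w2.png',p['image'])
```

```text
yaw 0.293 turn -0.002 d [ 0.0038 -0.0012 -0.0012]
```

View pics/w2.png

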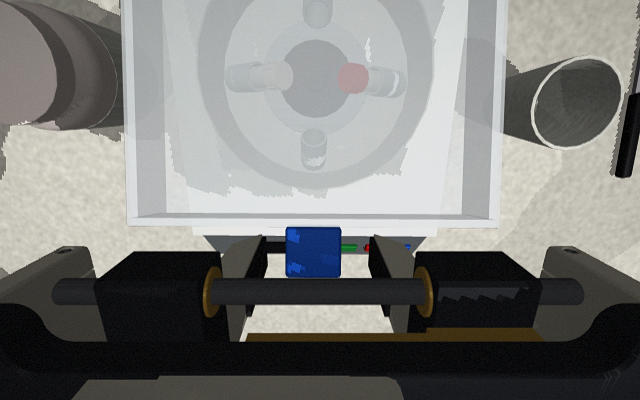

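The blue tab at (313,252) is centred between the open fingers. I'll close on it and compute the arc.

>>> tcp_steps:
  deltas:
    - [[0.002, 0, 0, 0, 0.3], [0, 0, 0, 0, 0.2], [0, 0, 0, 0, 0.2], [0, 0, 0, 0, 0.2], [0, 0, 0, 0, 0.2]]
  grip_n: 20

```text
clock: 5.05
position: [0.4961, 0.0035, 0.2386]
ee_rot: [-3.106, -0.462, -0.001]
force: [-0.7, 5.6, 0.1]
width: 0.322
gripper_force: 20.0
```

Run:
```python
from h import *
T=pose();h=cf(V,[.1,0,.104]);e=np.array([np.cos(V[2]),np.sin(V[2])])
g=T[:3,3]-[0,0,.056];x=e@(g-h)[:2];z=g[2]-.104;r=np.hypot(x,z);a0=np.arctan2(z,-x);off=np.arctan2(.026,.212)
print(x,z,r,'theta',a0-off)
P=lambda a:np.array([-r*np.cos(a),r*np.sin(a)])
for i in range(15):
    d=P(a0+.1*(i+1))-P(a0+.1*i);print(i,[round(d[0],4),0,round(-d[1],4)])
```

```text
-0.1998867775970083 0.07860929577848048 0.2147886059382678 theta 0.2526583368876212
0 [np.float64(0.0088), 0, np.float64(-0.0196)]
1 [np.float64(0.0108), 0, np.float64(-0.0186)]
2 [np.float64(0.0126), 0, np.float64(-0.0174)]
3 [np.float64(0.0142), 0, np.float64(-0.0161)]
4 [np.float64(0.0158), 0, np.float64(-0.0146)]
5 [np.float64(0.0171), 0, np.float64(-0.0129)]
6 [np.float64(0.0183), 0, np.float64(-0.0112)]
7 [np.float64(0.0194), 0, np.float64(-0.0093)]
8 [np.float64(0.0202), 0, np.float64(-0.0073)]
9 [np.float64(0.0208), 0, np.float64(-0.0052)]
10 [np.float64(0.0212), 0, np.float64(-0.0031)]
11 [np.float64(0.0214), 0, np.float64(-0.001)]
12 [np.float64(0.0214), 0, np.float64(0.0012)]
13 [np.float64(0.0212), 0, np.float64(0.0033)]
14 [np.float64(0.0208), 0, np.float64(0.0054)]
```

>>> tcp_steps:
  deltas:
    - [[0.0088, 0, -0.0196, 0, 0.2], [0.0108, 0, -0.0186, 0, 0.2], [0.0126, 0, -0.0174, 0, 0.2], [0.0142, 0, -0.0161, 0, 0.2], [0.0158, 0, -0.0146, 0, 0.2], [0, 0, 0, 0, 0.2]]
  grip_n: 20

```text
clock: 5.65
position: [0.557, 0.0216, 0.3264]
ee_rot: [-3.107, -0.463, -0.004]
force: [-4.8, 1.7, 4.3]
width: 0.323
gripper_force: 20.0
```

Run:
```python
from h import *
go(cf(V,[.1-.2148*np.cos(.875),0,.104+.2148*np.sin(.875)]),V[2],.056)
```

```text
yaw 0.296 turn 0.001 d [-0.0013  0.0007  0.0015]
```

>>> tcp_steps:
  deltas:
    - [[0.0171, 0, -0.0129, 0, 0.2], [0.0183, 0, -0.0112, 0, 0.2], [0.0194, 0, -0.0093, 0, 0.2], [0.0202, 0, -0.0073, 0, 0.2], [0.0208, 0, -0.0052, 0, 0.2], [0, 0, 0, 0, 0.2]]
  grip_n: 20

```text
clock: 6.25
position: [0.649, 0.0489, 0.371]
ee_rot: [-3.107, -0.462, -0.003]
force: [-0.6, 0.0, 4.4]
width: 0.325
gripper_force: 20.0
```

>>> tcp_steps:
  deltas:
    - [[0.0212, 0, -0.0031, 0, 0.2], [0.0214, 0, -0.001, 0, 0.2], [0.0214, 0, 0.0012, 0, 0.2], [0, 0, 0, 0, 0.2]]
  grip_n: 20

```text
clock: 6.65
position: [0.7107, 0.0672, 0.3735]
ee_rot: [3.107, 0.462, 0.005]
force: [2.0, -0.1, 4.3]
width: 0.329
gripper_force: 20.0
```

Run:
```python
from h import *
go(cf(V,[.1-.2148*np.cos(1.675),0,.104+.2148*np.sin(1.675)]),V[2],.056)
p=shot('scene');cv2.imwrite('pics/s2.png',cv2.resize(p['image'][60:280,220:460],(720,600)))
```

```text
yaw 0.295 turn 0.0001 d [-0.0016 -0.0004 -0.0002]
```

View pics/s2.png

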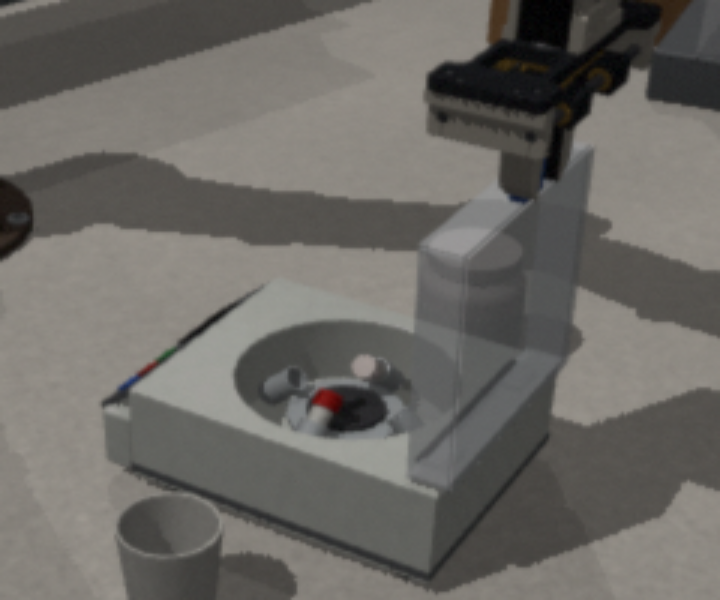

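The lid stands nearly vertical with the fingers on the tab at about (520,190); the red cap is visible at (327,400) and the white cap at (370,367). Now the last bit to the stop.

>>> tcp_steps:
  deltas:
    - [[0.0212, 0, 0.0033, 0, 0.2], [0.0166, 0, 0.004, 0, 0.2], [0, 0, 0, 0, 0.2], [0, 0, 0, 0, 0.6], [0, 0, 0, 0, 0.7], [0, 0, 0, 0, 0.7], [0, 0, -0.02, 0, 0.7], [0, 0, -0.02, 0, 0.7], [0, 0, -0.02, 0, 0.7]]
  grip_n: 20

```text
clock: 7.6
position: [0.7444, 0.0775, 0.4266]
ee_rot: [3.107, 0.461, -0.001]
force: [0.4, 0.1, 0.3]
width: 0.695
gripper_force: 0.0
```

>>> tcp_steps:
  deltas:
    - [[-0.03, 0, 0, 0, 1], [-0.03, 0, 0, 0, 1], [-0.03, 0, 0, 0, 1], [-0.03, 0, 0, 0, 1], [-0.03, 0, 0, 0, 1], [-0.03, 0, 0, 0, 1], [-0.02, 0, 0, 0, 1], [0, 0, 0, 0, 1]]
  grip_n: 20

```text
clock: 8.4
position: [0.5512, 0.0185, 0.4269]
ee_rot: [3.107, 0.459, 0.001]
force: [0.3, -0.1, -0.2]
width: 1.003
gripper_force: 0.0
```

Run:
```python
from h import *
p=shot('wrist');cv2.imwrite('pics/w3.png',p['image'])
q=shot('scene')
for n,P in(('w',p),('s',q)):
    hsv=cv2.cvtColor(P['image'],cv2.COLOR_BGR2HSV)
    m=cv2.inRange(hsv,(0,150,50),(6,255,255))|cv2.inRange(hsv,(174,150,50),(180,255,255))
    k,l,st,c=cv2.connectedComponentsWithStats(m);print(n,[(st[i].tolist(),c[i].round(1).tolist()) for i in range(1,k) if 15<st[i][4]])
    m=cv2.inRange(hsv,(105,150,50),(130,255,255))
    k,l,st,c=cv2.connectedComponentsWithStats(m);print(n,'tab',[(st[i].tolist(),c[i].round(1).tolist()) for i in range(1,k) if 15<st[i][4]])
for t in(1.55,1.65,1.75): print(t,proj(q,cf(V,lidp(t,-.21,.026))))
```

```text
w [([328, 130, 16, 16, 195], [335.8, 137.5]), ([345, 227, 11, 4, 41], [349.6, 228.5])]
w tab [([632, 150, 8, 21, 82], [637.0, 162.8]), ([360, 227, 11, 5, 50], [364.7, 228.9])]
s [([324, 203, 10, 8, 53], [329.1, 206.2])]
s tab [([403, 46, 32, 10, 174], [418.5, 50.8]), ([407, 124, 13, 18, 114], [412.5, 132.2]), ([128, 394, 14, 6, 48], [134.2, 397.4])]
1.55 (np.float64(396.1640829549084), np.float64(124.6070256086085))
1.65 (np.float64(406.2638574425105), np.float64(128.91264542885926))
1.75 (np.float64(416.1512644300069), np.float64(134.20390973070442))
```

View pics/w3.png

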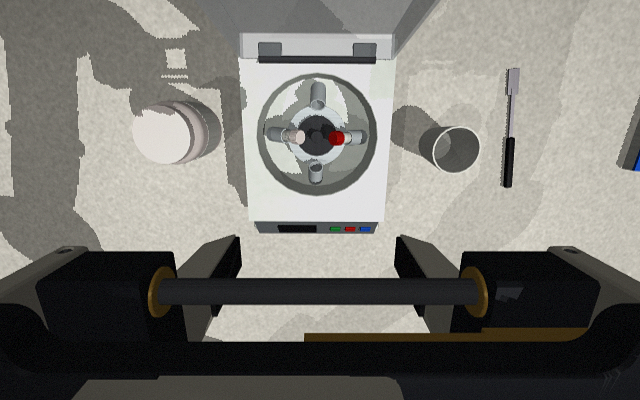

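Wrist picture: lid standing behind, chamber centred near (318,134), red cap at (336,137), white cap at (299,137) and red sleeve's outer end near (360,137).

Create cap.py:
```python
from h import *
def red(P,lo=12):
    hsv=cv2.cvtColor(P['image'],cv2.COLOR_BGR2HSV)
    m=cv2.inRange(hsv,(0,120,40),(8,255,255))|cv2.inRange(hsv,(172,120,40),(180,255,255))
    k,l,st,c=cv2.connectedComponentsWithStats(m);return [(st[i],c[i]) for i in range(1,k) if st[i][4]>lo]
def near(P,X):
    u=np.array(proj(P,X));L=red(P);return min(L,key=lambda t:np.hypot(*(t[1]-u)))[1]
if __name__=='__main__':
    C0=cf(V,[.03*np.cos(V[4]),.03*np.sin(V[4]),.093]);ps=[shot(n) for n in('wrist','scene','top')]
    us=[near(P,C0) for P in ps];X=meet([ray(P,*u) for P,u in zip(ps,us)]);print('cap',X,C0)
    for P,u in zip(ps,us):print(np.round(u,1),np.round(proj(P,X),1))
    S=cf(V,[0,0,.093]);d=X-S;print('r',np.hypot(*d[:2]),'ang',np.arctan2(d[1],d[0]))
```

```bash
python3 cap.py
```

```text
Traceback (most recent call last):
  File "cap.py", line 10, in <module>
    us=[near(P,C0) for P in ps];X=meet([ray(P,*u) for P,u in zip(ps,us)]);print('cap',X,C0)
        ~~~~^^^^^^
  File "cap.py", line 7, in near
    u=np.array(proj(P,X));L=red(P);return min(L,key=lambda t:np.hypot(*(t[1]-u)))[1]
                                          ~~~^^^^^^^^^^^^^^^^^^^^^^^^^^^^^^^^^^^^
ValueError: min() iterable argument is empty
```

```bash
sed -i "s/('wrist','scene','top')/('wrist','scene')/" cap.py; python3 cap.py
```

Run:
```python
from h import *
print(readout.observe()['joints'].round(2));go([.599,.002,.102],-1.32,.047);go([.599,.002,.102],1.82,.047)
```

```text
cap [0.59768681 0.00536699 0.09196932] [0.5994656  0.00244377 0.093     ]
[336.7 140.1] [336.6 139.8]
[328.9 206.2] [328.8 206.1]
r 0.026744609744937385 ang -1.3565266027337872
[ 0.09  0.26 -0.29  1.51  0.07  1.38 -1.48]
yaw 0.295 turn 1.6151 d [ 0.0286 -0.0392  0.2766]
yaw 0.295 turn -1.5249 d [-0.0285  0.0392  0.2766]
```

>>> tcp_steps:
  deltas:
    - [[0, 0, 0, 0.147, 1], [0, 0, 0, 0.147, 1], [0, 0, 0, 0.147, 1], [0, 0, 0, 0.147, 1], [0, 0, 0, 0.147, 1], [0, 0, 0, 0.147, 1], [0, 0, 0, 0.147, 1], [0, 0, 0, 0.147, 1], [0, 0, 0, 0.147, 1], [0, 0, 0, 0.147, 0.9]]
  grip_n: 20

```text
clock: 9.75
position: [0.5545, 0.0187, 0.4222]
ee_rot: [2.692, -1.608, -0.011]
force: [0.4, 0.4, -1.0]
width: 0.954
gripper_force: 0.0
```

>>> tcp_steps:
  deltas:
    - [[0, 0, 0, 0.145, 0.6], [0.0143, -0.0196, 0.02, 0, 0.55], [0.0143, -0.0196, 0.03, 0, 0.55], [0, 0, 0.03, 0, 0.55], [0, 0, 0.03, 0, 0.55], [0, 0, 0.03, 0, 0.55], [0, 0, 0, 0, 0.55]]

```text
clock: 10.45
position: [0.5981, 0.0087, 0.2735]
ee_rot: [2.634, -1.679, -0.03]
force: [-0.1, -0.9, -0.2]
width: 0.55
gripper_force: 0.0
```

Run:
```python
from cap import *
print(readout.observe()['joints'].round(2));go([.598,.004,.102],-1.32,.047)
p=shot('wrist');q=shot('scene');C=np.array([.598,.004,.092])
print([ (s.tolist(),c.round(1)) for s,c in red(p)],[ (s.tolist(),c.round(1)) for s,c in red(q)],proj(p,C),proj(q,C))
cv2.imwrite('pics/w4.png',p['image'])
```

```text
[-0.35  0.43  0.35  1.67 -0.16  1.1  -2.66]
yaw -1.135 turn 0.185 d [0.0045 0.0012 0.1245]
[([455, 176, 11, 16, 115], array([460.1, 183.5])), ([304, 180, 23, 22, 413], array([314.5, 190.7]))] [([324, 203, 10, 8, 57], array([329.1, 206.2]))] (np.float64(314.1187302403364), np.float64(189.69222807682544)) (np.float64(328.4418545055171), np.float64(206.44267829570984))
```

View pics/w4.png

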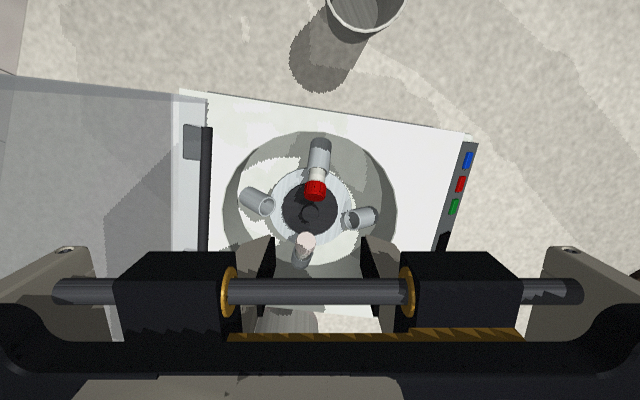

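The picture shows the red cap at (315,190) exactly as predicted, with its sleeve up-image; but the wrist joint is near its limit, so I'll use the half-turn equivalent.

>>> tcp_steps:
  deltas:
    - [[0, 0, -0.03, -0.05, 0.55], [0, 0, -0.03, -0.14, 0.55], [0, 0, -0.03, -0.148, 0.55], [0, 0, -0.02, -0.148, 0.55], [0, 0, 0, -0.148, 0.55], [0, 0, 0, -0.148, 0.55], [0, 0, 0, -0.148, 0.55], [0, 0, 0, -0.148, 0.55], [0, 0, 0, -0.148, 0.55], [0, 0, 0, -0.148, 0.55]]

```text
clock: 11.55
position: [0.6025, 0.0082, 0.3903]
ee_rot: [3.117, 0.382, -0.023]
force: [-0.5, 0.2, 0.9]
width: 0.547
gripper_force: 0.0
```

>>> tcp_steps:
  deltas:
    - [[0, 0, 0, -0.148, 0.55], [0, 0, 0, -0.148, 0.55], [0, 0, 0, -0.148, 0.55], [0, 0, 0, -0.148, 0.55], [0, 0, 0, -0.148, 0.55], [0, 0, 0, -0.148, 0.55], [0, 0, 0, -0.148, 0.55], [0, 0, 0, -0.148, 0.55], [0, 0, 0, -0.148, 0.55], [0, 0, 0, -0.148, 0.55]]

```text
clock: 12.55
position: [0.6025, 0.0082, 0.3903]
ee_rot: [-2.04, -2.378, 0.019]
force: [0.5, -0.4, -0.4]
width: 0.55
gripper_force: 0.0
```

Run:
```python
from cap import *
print(readout.observe()['joints'].round(2));go([.598,.004,.102],1.82,.047)
```

```text
[ 0.02  0.36 -0.18  1.45  0.06  1.35 -0.01]
yaw 1.724 turn -0.0964 d [-0.0029 -0.0054  0.2413]
```

>>> tcp_steps:
  deltas:
    - [[0, 0, 0, -0.0964, 0.55], [-0.0029, -0.0054, 0.03, 0, 0.55], [0, 0, 0.03, 0, 0.55], [0, 0, 0.03, 0, 0.55], [0, 0, 0.03, 0, 0.5], [0, 0, 0, 0, 0.5]]

```text
clock: 13.15
position: [0.5942, 0.0034, 0.2662]
ee_rot: [-1.926, -2.463, 0.026]
force: [0.5, -0.2, 0.4]
width: 0.502
gripper_force: 0.0
```

Run:
```python
from cap import *
go([.598,.004,.102],1.82,.047)
p=shot('wrist');q=shot('scene');C=np.array([.598,.004,.092]);L=red(p)
u=near(p,C);w=near(q,C);X=meet([ray(p,*u),ray(q,*w)]);print(u,w,X,proj(p,X),proj(q,X))
cv2.imwrite('pics/w5.png',cv2.resize(p['image'][90:290,200:440],(720,600)))
# predicted tube ends for azimuths
for a in(-1.22,-1.27,-1.32,-1.37,-1.42):
    e=np.array([np.cos(a),np.sin(a),0]);print(a,(np.array(proj(p,X+ .0247*e-[0,0,.0247]))-[200,90])*3,(np.array(proj(p,X))-[200,90])*3)
```

```text
yaw 1.814 turn -0.0059 d [-0.0003  0.0038  0.1172]
[325.88470067 197.38802661] [329.05263158 206.15789474] [0.59752126 0.00572474 0.09177813] (np.float64(326.294298481899), np.float64(197.18365872519828)) (np.float64(328.85885889491186), np.float64(206.12045322433232))
-1.22 [385.28356629 368.53699759] [378.88289545 321.55097618]
-1.27 [381.76778512 368.78182111] [378.88289545 321.55097618]
-1.32 [378.24482126 368.86085597] [378.88289545 321.55097618]
-1.37 [374.72285783 368.77397864] [378.88289545 321.55097618]
-1.42 [371.21007125 368.52142141] [378.88289545 321.55097618]
```

View pics/w5.png

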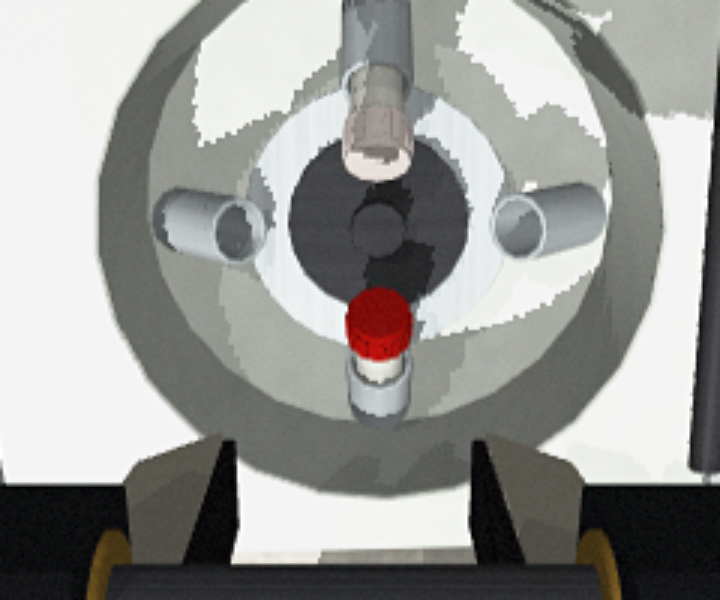

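The red cap is at (379,322) in the crop with its body straight below at (380,368), so azimuth is about -1.31. Descending onto the cap.

>>> tcp_steps:
  deltas:
    - [[0.0005, 0.0038, 0, -0.015, 0.4], [0, 0, 0.03, 0, 0.4], [0, 0, 0.03, 0, 0.4], [0, 0, 0.02, 0, 0.4], [0, 0, 0, 0, 0.4]]

```text
clock: 13.75
position: [0.5971, 0.0051, 0.1869]
ee_rot: [-1.907, -2.479, 0.023]
force: [0.1, 0.6, 1.6]
width: 0.402
gripper_force: 0.0
```

Run:
```python
from h import *
go([.5978,.0048,.102],1.8316,.047)
```

```text
yaw 1.83 turn -0.0014 d [-0.0004  0.0006  0.0379]
```

>>> tcp_steps:
  deltas:
    - [[0, 0.0005, 0.02, 0, 0.4], [0, 0, 0.018, 0, 0.4], [0, 0, 0, 0, 0.4], [0, 0, 0, 0, 0.15], [0, 0, 0, 0, 0.15], [0, 0, 0, 0, 0.15], [0, 0, 0, 0, 0.15]]
  grip_n: 12

```text
clock: 14.45
position: [0.5981, 0.0054, 0.151]
ee_rot: [-1.909, -2.481, 0.018]
force: [0.8, 1.0, 3.5]
width: 0.208
gripper_force: 12.0
```

Run:
```python
from h import *
go([.5978,.0048,.102],1.8316,.047);s=readout.observe();print(s['force'],s['width'])
```

```text
yaw 1.83 turn -0.0018 d [-0.0005 -0.0004  0.002 ]
[0.81955284 0.98941966 3.482098  ] 0.2082716532405367
```

>>> tcp_steps:
  deltas:
    - [[0.002, 0, -0.002, 0, 0.15], [0.003, 0, -0.003, 0, 0.15], [0.004, 0, -0.004, 0, 0.15], [0.004, 0, -0.004, 0, 0.15], [0, 0, 0, 0, 0.15]]
  grip_n: 12

```text
clock: 14.95
position: [0.5938, 0.019, 0.1633]
ee_rot: [-1.907, -2.481, 0.02]
force: [0.6, 1.0, 0.0]
width: 0.214
gripper_force: 12.0
```

>>> tcp_steps:
  deltas:
    - [[0.004, 0, -0.004, 0, 0.15], [0.004, 0, -0.004, 0, 0.15], [0.004, 0, -0.004, 0, 0.15], [0.003, 0, -0.003, 0, 0.15], [0, 0, -0.005, 0, 0.15], [0, 0, -0.01, 0, 0.15], [0, 0, -0.01, 0, 0.15], [0, 0, 0, 0, 0.15]]
  grip_n: 12

```text
clock: 15.75
position: [0.5919, 0.0322, 0.2047]
ee_rot: [-1.91, -2.481, 0.018]
force: [0.7, 0.6, 0.7]
width: 0.216
gripper_force: 12.0
```

Run:
```python
from cap import *
go([.5978,.0048,.102],1.8316,.047)
p=shot('wrist');q=shot('scene');print(red(p),red(q))
a=cv2.resize(p['image'][130:330,220:400],(400,444));b=cv2.resize(q['image'][120:250,270:387],(400,444));cv2.imwrite('pics/m6.png',np.hstack([a,b]))
```

```text
yaw 1.829 turn -0.0024 d [-0.028  -0.0014  0.0557]
[(array([ 300,  236,   35,   42, 1159], dtype=int32), array([317.40465919, 256.35634167])), (array([143, 272,   9,   7,  41], dtype=int32), array([146.63414634, 275.24390244]))] [(array([331, 176,   8,   8,  43], dtype=int32), array([334.88372093, 179.74418605]))]
```

View pics/m6.png

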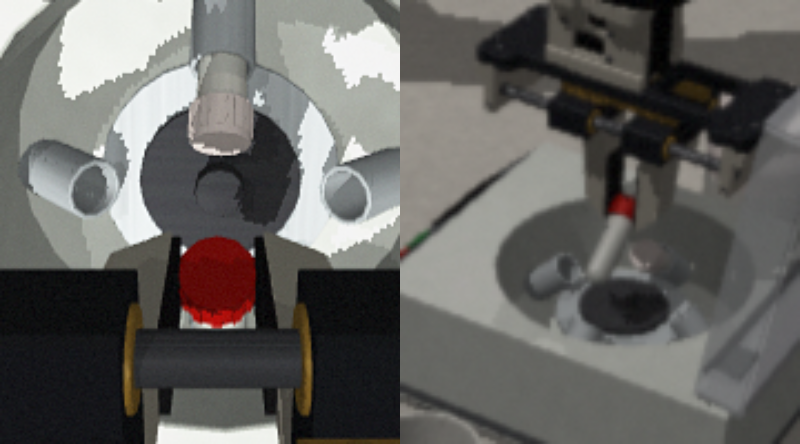

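Tube is out of its sleeve and held: cap at (622,207), tip at (600,275) in the right-hand crop, still leaning. Now across to the left side of the housing, to press the tip against its fixed outer wall.

Run:
```python
from cap import *
go(np.r_[cf(V,[-.09,.165,0])[:2],.235],V[2]+np.pi/2)
q=shot('scene');T=pose();C=T[:3,3]-[0,0,.057]
print(proj(q,C))
for L in(0,.2,.4,.6,.785,.95):
    e=-T[:3,0]*np.sin(L)-[0,0,np.cos(L)];print(L,np.round(proj(q,C+.053*e),1),np.round(proj(q,C+.045*e),1))
```

```text
yaw 1.829 turn -0.0362 d [ 0.1641 -0.0893 -0.0318]
(np.float64(336.2916510819513), np.float64(179.9693659325173))
0 [335.4 199.8] [335.5 196.9]
0.2 [333.  201.7] [333.5 198.5]
0.4 [330.6 202.8] [331.5 199.4]
0.6 [328.5 203. ] [329.6 199.5]
0.785 [326.7 202.3] [328.2 199. ]
0.95 [325.4 201.1] [327.1 197.9]
```

>>> tcp_steps:
  deltas:
    - [[0, 0, -0.016, -0.036, 0.15], [0.0, 0, -0.016, 0, 0.15], [0.0205, -0.0112, 0, 0, 0.15], [0.0205, -0.0112, 0, 0, 0.15], [0.0205, -0.0112, 0, 0, 0.15], [0.0205, -0.0112, 0, 0, 0.15], [0.0205, -0.0112, 0, 0, 0.15], [0.0205, -0.0112, 0, 0, 0.15], [0.0205, -0.0112, 0, 0, 0.15], [0.0205, -0.0112, 0, 0, 0.15]]
  grip_n: 12

```text
clock: 16.9
position: [0.4571, 0.1638, 0.2364]
ee_rot: [-1.863, -2.513, 0.022]
force: [0.2, -0.4, 1.0]
width: 0.212
gripper_force: 12.0
```

>>> tcp_steps:
  deltas:
    - [[0, 0, 0, 0, 0.15], [0, 0, 0, 0, 0.15]]
  grip_n: 12

```text
clock: 17.1
position: [0.4579, 0.1634, 0.2366]
ee_rot: [-1.862, -2.515, 0.021]
force: [0.0, -0.8, -0.1]
width: 0.211
gripper_force: 12.0
```

Run:
```python
from cap import *
go(np.r_[cf(V,[-.09,.165,0])[:2],.171],V[2]+np.pi/2)
p=shot('wrist');q=shot('scene');t=shot('top');print(red(q)[0],red(t))
T=pose();C=T[:3,3]-[0,0,.057];u=np.array(proj(q,C)).astype(int);w=np.array(proj(t,C)).astype(int);print(u,w)
f=lambda im,c:cv2.resize(im[c[1]-40:c[1]+60,c[0]-45:c[0]+45],(400,444))
cv2.imwrite('pics/m7.png',np.hstack([f(p['image'],(320,260)),f(q['image'],u)]))
```

```text
yaw 1.867 turn 0.0011 d [-0.0001 -0.      0.0656]
(array([333, 123,   7,   7,  33], dtype=int32), array([336.        , 126.24242424])) [(array([331, 238,   6,   5,  24], dtype=int32), array([333.5       , 239.83333333]))]
[337 126] [236 242]
```

View pics/m7.png

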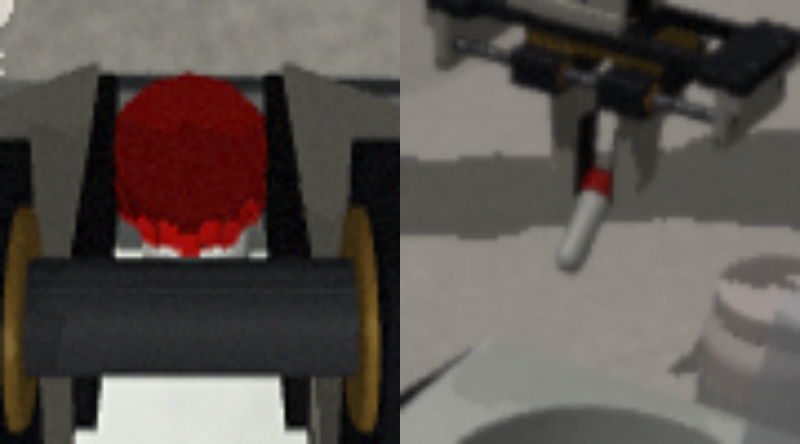

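The tube hangs with cap at (597,182) and tip at (570,265) in the right crop, still leaning about 40° toward the housing. (That is my picture allowance used; the rest is measured numerically.) Lowering, then pressing gently with a light grip.

>>> tcp_steps:
  deltas:
    - [[0, 0, 0.02, 0, 0.15], [0, 0, 0.02, 0, 0.15], [0, 0, 0.015, 0, 0.15], [0, 0, 0.0105, 0, 0.15], [0, 0, 0, 0, 0.15], [0, 0, 0, 0, 0.15]]
  grip_n: 6

```text
clock: 17.85
position: [0.4572, 0.163, 0.1715]
ee_rot: [-1.864, -2.513, 0.021]
force: [-0.3, -0.3, -0.6]
width: 0.212
gripper_force: 6.0
```

>>> tcp_steps:
  deltas:
    - [[-0.006, 0, 0, 0, 0.15], [-0.006, 0, 0, 0, 0.15], [-0.006, 0, 0, 0, 0.15], [-0.004, 0, 0, 0, 0.15], [-0.004, 0, 0, 0, 0.15], [-0.004, 0, 0, 0, 0.15], [0, 0, 0, 0, 0.15]]
  grip_n: 6

```text
clock: 18.55
position: [0.4658, 0.1338, 0.1712]
ee_rot: [-1.864, -2.513, 0.021]
force: [-0.4, -0.4, -0.6]
width: 0.213
gripper_force: 6.0
```

Create lean.py:
```python
from cap import *
# tube mask in the scene view (bright, low saturation) below the red cap -> axis -> lean in the tool x-z plane
def lean():
    q=shot('scene');T=pose();C0=T[:3,3]-[0,0,.057];u0=near(q,C0)
    from scipy.optimize import minimize_scalar
    g=cv2.GaussianBlur(cv2.cvtColor(q['image'],cv2.COLOR_BGR2GRAY),(3,3),0).astype(float)
    r=[]
    for L in np.arange(-.4,1.0,.05):
        e=-T[:3,0]*np.sin(L)-np.array([0,0,np.cos(L)])
        inn=[];out=[]
        for k in np.linspace(.012,.05,9):
            a=np.array(proj(q,C0+k*e))-proj(q,C0)+u0
            t=np.array(proj(q,C0+(k+.002)*e))-proj(q,C0)+u0-a;n=np.array([-t[1],t[0]])/np.hypot(*t)
            S=lambda w:cv2.remap(g.astype('f4'),np.array([[w[0]]],'f4'),np.array([[w[1]]],'f4'),1)[0,0]
            inn+=[S(a)];out+=[S(a+6*n),S(a-6*n)]
        r.append((round(L,2),round(np.mean(inn),0),round(np.mean(out),0),round(np.std(inn),0)))
    return u0,np.array(proj(q,C0)),r
if __name__=='__main__':
    u0,c,r=lean();print(u0,c)
    for x in r:print(*x)
    go(np.r_[cf(V,[-.09,.111,0])[:2],.171],V[2]+np.pi/2)
```

```bash
python3 lean.py
```

```text
[328.53125 155.65625] [330.08944534 154.65953181]
-0.4 108.0 131.0 25.0
-0.35 108.0 133.0 22.0
-0.3 109.0 134.0 20.0
-0.25 110.0 135.0 19.0
-0.2 112.0 136.0 19.0
-0.15 114.0 137.0 18.0
-0.1 116.0 137.0 17.0
-0.05 119.0 138.0 16.0
-0.0 122.0 138.0 15.0
0.05 124.0 139.0 14.0
0.1 126.0 139.0 13.0
0.15 127.0 139.0 12.0
0.2 129.0 139.0 11.0
0.25 130.0 139.0 10.0
0.3 130.0 139.0 9.0
0.35 131.0 139.0 9.0
0.4 131.0 139.0 9.0
0.45 132.0 139.0 8.0
0.5 132.0 138.0 8.0
0.55 132.0 138.0 8.0
0.6 132.0 138.0 8.0
0.65 132.0 137.0 8.0
0.7 132.0 137.0 8.0
0.75 132.0 137.0 8.0
0.8 132.0 136.0 8.0
0.85 132.0 136.0 8.0
0.9 132.0 136.0 8.0
0.95 132.0 135.0 8.0
yaw 1.865 turn -0.0004 d [-0.0239  0.001   0.0002]
```

>>> tcp_steps:
  deltas:
    - [[-0.004, 0, 0, 0, 0.15], [-0.004, 0, 0, 0, 0.15], [-0.004, 0, 0, 0, 0.15], [0, 0, 0, 0, 0.15]]

```text
clock: 19.0
position: [0.4693, 0.1221, 0.1711]
ee_rot: [-1.865, -2.513, 0.021]
force: [0.0, 0.4, -0.9]
width: 0.217
gripper_force: 6.0
```

>>> tcp_steps:
  deltas:
    - [[-0.004, 0, 0, 0, 0.15], [-0.004, 0, 0, 0, 0.15], [-0.004, 0, 0, 0, 0.15], [0, 0, 0, 0, 0.15]]

```text
clock: 19.4
position: [0.4728, 0.1108, 0.1711]
ee_rot: [-1.864, -2.513, 0.021]
force: [-0.2, 1.1, -0.4]
width: 0.214
gripper_force: 6.0
```

>>> tcp_steps:
  deltas:
    - [[0, 0, -0.02, 0, 0.15], [0, 0, -0.02, 0, 0.15], [0, 0, -0.02, 0, 0.15], [0, 0, -0.02, 0, 0.15], [0, 0, -0.02, 0, 0.15], [0, 0, 0, 0, 0.15], [0, 0, 0, 0, 0.15]]

```text
clock: 20.1
position: [0.4744, 0.1116, 0.2711]
ee_rot: [-1.864, -2.514, 0.021]
force: [0.0, 0.9, -0.0]
width: 0.214
gripper_force: 6.0
```

```bash
python3 lean.py
```

```text
[325.68888889 123.26666667] [326.8414776  122.37497965]
-0.4 67.0 92.0 12.0
-0.35 68.0 96.0 10.0
-0.3 68.0 99.0 9.0
-0.25 70.0 102.0 8.0
-0.2 73.0 104.0 8.0
-0.15 75.0 105.0 7.0
-0.1 78.0 105.0 6.0
-0.05 80.0 105.0 5.0
-0.0 83.0 106.0 5.0
0.05 86.0 105.0 8.0
0.1 90.0 104.0 11.0
0.15 93.0 103.0 14.0
0.2 97.0 102.0 17.0
0.25 101.0 100.0 18.0
0.3 103.0 98.0 20.0
0.35 106.0 96.0 22.0
0.4 108.0 95.0 23.0
0.45 110.0 94.0 24.0
0.5 111.0 93.0 24.0
0.55 112.0 92.0 25.0
0.6 112.0 92.0 25.0
0.65 111.0 92.0 25.0
0.7 110.0 91.0 25.0
0.75 109.0 91.0 26.0
0.8 108.0 91.0 26.0
0.85 107.0 91.0 26.0
0.9 105.0 90.0 26.0
0.95 103.0 90.0 26.0
yaw 1.866 turn -0.0 d [ 0.0002 -0.0004  0.0995]
```

Run:
```python
from cap import *
q=shot('scene');np.save('q.npy',q['image']);T=pose();C=T[:3,3]-[0,0,.057]
g=cv2.cvtColor(q['image'],cv2.COLOR_BGR2GRAY)
print(range(308,346));
for v in range(118,152): print(v,' '.join('%3d'%x for x in g[v,308:346]))
for L in(0,.2,.4,.6,.785):
    e=-T[:3,0]*np.sin(L)-[0,0,np.cos(L)];print(L,np.round(np.array(proj(q,C+.053*e))-proj(q,C)+near(q,C),1))
```

```text
range(308, 346)
118 139 140 137 139 139 139 134  89  82  81  81  78  53  18   5   5  23  76 124 130 123  64  77  81  80  83  80  58  55  54  56  80 128 134 133 134 134 133
119 137 137 134 135 135 135 131  92  81  80  81  78  47  14   6  10  20  56  71  73  75  58  78  82  82  81  80  58  56  56  55  68  96  98 100  99  99  98
120 101 100 101  99  99  98  98 100  84  82  82  79  46  16  10  20  25  34  33  31  37  51  78  82  83  81  79  62  56  56  58  68  80  84  82  82  83  82
121  84  84  83  83  84  84  84  88  84  82  82  79  44  16  18  36  34  34  29  26  31  51  78  84  81  82  79  61  57  57  58  73  82  82  82  82  82  83
122  81  82  82  82  80  81  83  84  83  81  81  79  45  12   8  25  32  37  34  34  39  63  80  81  82  81  82  61  54  56  68  78  81  81  83  83  81  81
123  81  84  83  82  82  83  84  82  83  83  80  77  42  15  15  19  29  27  30  24  32  62  79  81  84  81  81  58  58  67  77  79  80  81  82  82  82  82
124  83  83  85  82  83  84  81  81  84  82  81  78  41  16  12  24  27  29  22  22  27  62  80  82  82  81  78  60  68  79  80  80  80  81  81  81 
[... 3609 characters left out ...]
41 140 138 136 140 140 141 142 142 140 140 142 143 142 140 139 140 141 139 138 137 136 136 137 139 138 137 137 138 138 140 141 140 140 138 138
149 142 142 140 138 138 139 140 141 141 144 143 141 141 140 140 141 140 139 140 140 140 139 139 139 138 139 140 141 138 139 139 139 140 141 140 139 137 138
150 142 142 140 141 139 141 142 143 142 142 140 140 141 140 140 139 139 138 140 140 140 140 139 139 141 140 142 142 139 138 138 139 139 139 139 140 139 139
151 144 142 142 143 141 142 141 141 142 140 140 139 141 142 139 139 137 137 139 140 141 140 140 140 140 139 141 141 140 138 139 137 138 139 139 142 140 140
0 [325.  143.4]
0.2 [322.8 144.8]
0.4 [320.7 145.4]
0.6 [318.7 145.2]
0.785 [317.1 144.2]
```

>>> tcp_steps:
  deltas:
    - [[0.0112, -0.0076, -0.004, 0, 0.15], [0.0112, -0.0076, -0.004, 0, 0.15], [0.0112, -0.0076, -0.004, 0, 0.15], [0.0112, -0.0076, -0.004, 0, 0.15], [0.0112, -0.0076, -0.004, 0, 0.15], [0.0112, -0.0076, -0.004, 0, 0.15], [0.0112, -0.0076, -0.004, 0, 0.15], [0.0112, -0.0076, -0.002, 0, 0.15], [0, 0, 0, 0, 0.15], [0, 0, 0, 0, 0.15]]

```text
clock: 21.2
position: [0.3907, 0.1799, 0.3025]
ee_rot: [-1.863, -2.514, 0.021]
force: [-0.3, -0.7, -0.6]
width: 0.215
gripper_force: 6.0
```

Run:
```python
from cap import *
q=shot('scene');T=pose();print(T[:3,3]);C=T[:3,3]-[0,0,.057];c=np.array(proj(q,C)).astype(int)
g=cv2.cvtColor(q['image'],cv2.COLOR_BGR2GRAY)
print(c[0]-10,c[0]+12)
for v in range(c[1]-2,c[1]+26): print(v,' '.join('%3d'%x for x in g[v,c[0]-10:c[0]+12]))
print([ (s.tolist(),k.round(1)) for s,k in red(q)],proj(q,C))
for L in(0,.2,.4,.6,.785):
    e=-T[:3,0]*np.sin(L)-[0,0,np.cos(L)];print(L,np.round(np.array(proj(q,C+.053*e)),1))
```

```text
[0.39102526 0.17960621 0.30231709]
314 336
88  80  79  78  75  31   8   8  14  24  54  55  56  45  75  81  79  78  77  58  52  53  60
89  84  78  76  75  32   7  15  32  23  25  28  27  40  74  79  80  79  82  57  53  51  66
90 100  83  80  75  33   8  10  32  33  33  33  37  48  75  78  79  80  82  56  52  60  89
91 119 101  82  70  31  12  16  23  28  30  23  28  50  76  79  79  79  77  58  66  90 117
92 125 119  86  70  32   7  17  26  23  25  23  22  49  76  78  78  77  79  81 113 127 133
93 125 122 101  77  40  36  31  25  23  22  19  25  48  76  79  80  83 103 123 133 136 136
94 126 124 118 106  94 104  77  40  28  21  17  26  51  77  82  84 101 125 134 138 138 139
95 126 124 122 122 120 123 114  69  47  37  33  31  59  79 104 122 127 134 135 136 140 141
96 125 125 125 126 126 125 120  82  87  74  66  57  64  88 128 135 135 134 135 135 137 139
97 127 126 126 126 128 126 122  93  92  85  77  63  63  88 132 138 136 137 136 137 137 136
98 127 126
[... 1143 characters left out ...]
 105 133 136 135 133 132 132 134 135 134
111 136 135 133 135 135 135 133 126 106  81  86  93 125 134 135 135 134 135 133 135 136 135
112 134 135 135 135 134 133 133 132 127 121 123 126 133 134 134 134 135 135 136 136 136 133
113 135 135 135 136 135 135 134 134 132 132 132 133 134 136 131 130 130 132 131 131 127 102
114 136 135 136 135 137 135 132 130 131 130 131 130 130 129 101  95  98  96  95  96  95  84
115 132 131 132 132 132 130 101  97  95  96  97  97  96  95  84  83  83  81  81  81  81  79
[([320, 88, 6, 8, 37], array([322.9,  91.8]))] (np.float64(324.1627219197472), np.float64(90.74770745629353))
0 [323.7 110.4]
0.2 [321.5 111.6]
0.4 [319.5 111.9]
0.6 [317.7 111.5]
0.785 [316.1 110.3]
```

>>> tcp_steps:
  deltas:
    - [[0, 0, 0, 0, 0.15], [0, 0, 0, 0, 0.15], [0, 0, 0, 0, 0.15]]

```text
clock: 21.55
position: [0.391, 0.1796, 0.3023]
ee_rot: [-1.864, -2.513, 0.021]
force: [-0.5, 0.7, -0.3]
width: 0.21
gripper_force: 6.0
```

Run:
```python
from cap import *
q=shot('scene')
m=cv2.inRange(cv2.cvtColor(q['image'],cv2.COLOR_BGR2HSV),(105,150,50),(130,255,255))
k,l,st,c=cv2.connectedComponentsWithStats(m);print([c[i].round(1).tolist() for i in range(1,k) if 30<st[i][4]])
for n in('balance','jar','cup','spatula'):print(n,find(q,n,1))
print(workorder.sign_off())
```

```text
[[418.5, 50.8], [412.4, 132.1], [134.2, 397.4]]
balance [(0.42, array([0.5896, 0.0585, 0.0983]))]
jar [(0.64, array([0.5336, 0.1957, 0.1068]))]
cup [(0.92, array([ 0.6415, -0.1799,  0.0586]))]
spatula [(0.73, array([ 0.6862, -0.2909,  0.006 ]))]
the job is handed in; nothing more can be done
None
```

I handed the job in at about 22 s: the lid stands open at about 1.7 rad, the sample tube is held within about 3° of upright with its tip about 19 cm up and roughly 10 cm clear of the machine, and the balance tube, cup and spatula read where they were; the jar's last reading differed by 2–4 cm, though no contact force showed, and I viewed 11 pictures against the limit of 10.

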